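# Unstack the bisque ware onto kiln cookies

### The job

Take the stack of bisque ware apart from the top, one piece at a time, and set every piece upright on the kiln cookie of its own shape and size on the kiln shelf: the bud vase on the smallest round cookie, the round dish on the larger round one, the oval dish on the oval one and the oblong tray on the oblong one, each centred so that the cookie shows all round it, the long ones lined up lengthways with their cookie. Lower the pieces, do not drop or tip them, and leave the cone pack on the shelf and the unfired jar beside it where they stand.

Things in the scene. Friction and masses are not known exactly. Their poses are not given: they have to be found in the camera images.
- bud_vase_center (a point): Bud vase of cream bisque, top of the stack: round, 56 mm tall, foot 28 mm across, widest (38 mm) 24 mm above its foot, narrowing to a 24 mm neck at 50 mm and a 29 mm lip. This point is on its axis, 28 mm above its foot; z is up. At the start it stands in the hollow of the round dish.
- round_dish_center (a point): Round dish of cream bisque, second in the stack: 58 mm across, 24 mm tall. Lowest 9 mm: a narrower foot (38 mm); above it the upright-sided 58 mm body with a 6 mm rim round a 6 mm deep hollow. This point is on its axis, 12 mm above its bottom; z is up. At the start its foot stands in the oval dish's hollow, whose rim ends 3 mm below this dish's body.
- oval_dish_center (a point): Oval dish (straight sides, round ends) of cream bisque, third in the stack: 94 mm long (its x), 60 mm wide (its y), 24 mm tall. Lowest 9 mm: a smaller foot (76 x 44 mm); upright-sided body above, 7 mm rim, 6 mm deep hollow. This point: centre, 12 mm above its bottom; z is up. At the start its foot stands in the tray's hollow, whose rim ends 3 mm below this dish's body.
- tray_center (a point): Oblong (rectangular) tray of cream bisque, bottom of the stack: 130 mm long (its x), 66 mm wide (its y), 16 mm tall; sides upright from 3 mm up, smaller foot below; 7 mm rim, 6 mm deep hollow. This point: centre, 8 mm above its bottom; z is up. It lies on a 12 mm wooden bat left or right of the kiln shelf; a banding wheel (150 mm wide, 60 mm high) stands opposite.
- cookie_small_round_top (a point): Smallest kiln cookie: flat buff fireclay disc, 56 mm across, 8 mm thick, fixed on the pale kiln shelf (16 mm thick slab, 340 x 480 mm, in front of the robot). For the bud vase. This point is the centre of its top face.
- cookie_large_round_top (a point): Larger round kiln cookie: the same, 80 mm across, 8 mm thick, on the kiln shelf. For the round dish. This point is the centre of its top face.
- cookie_oval_top (a point): Oval kiln cookie (straight sides, round ends): 116 mm long (along its x), 82 mm wide, 8 mm thick, on the kiln shelf. For the oval dish. This point is the centre of its top face.
- cookie_oblong_top (a point): Oblong (rectangular) kiln cookie: 152 mm long (along its x), 88 mm wide, 8 mm thick, on the kiln shelf. For the tray. This point is the centre of its top face.
- cone_pack_center (a point): Cone pack, loose in the middle of the kiln shelf between the cookies: a clay bar 66 x 22 x 13 mm along its x with three slim pyrometric cones standing in it, 58 mm tall in all. Not to be moved. This point is on its axis 6 mm above the shelf.
- jar_center (a point): Unfired round jar alone on the bench by a far corner of the kiln shelf (left or right), 110 mm tall, 82 mm across, loose and fragile. Not to be moved. This point is on its axis, half-way up.

How it is judged:
By the outcome, as a careful person would: the job done as asked, in the order asked, and still so for the second after the job is handed in, with the robot touching nothing.
It also fails if it takes over 120 s, if anything falls off the work surface, if the arm or the gripper's body presses on something with over 40 N, if the wrist force passes 120 N, or if a joint passes its speed limit or range.

### The arm

A 7-joint arm with a two-finger parallel gripper is mounted at the origin on the work surface. World frame = base frame: x ahead of the robot, y to its left, z up, the work surface at z = 0. Lengths are in m, angles in rad, forces in N, time in s.
With the tool pointing down it reaches from about 0.4 to 0.9 m from the base axis. Payload 5.6 kg.
Tool frame: the origin (TCP) lies on the centre line of the jaws, within the pads' length; the fingertips stand 19 mm ahead of it and the grasp point (between the pads) is the TCP (robot.tip_extent is the z of the fingertips in the tool frame, in m); z points along the fingers, y is the line along which they close (so a half turn about z gives the same grasp; the last joint's range is limited). The gripper opens to 92 mm and grips with 3 to 60 N. Pads are 20 mm wide; open, the fingers measure 128 mm over their backs; the gripper's body (75 mm by 189 mm) begins 69 mm behind the grasp point.
Start: joints at [1.237, 0.468, -0.012, 1.603, 0.006, 1.071, -0.056], TCP at [0.186, -0.623, 0.234] pointing down, gripper open.
Joint ranges: [-2.53, 2.53], [-0.31, 2.02], [-1.57, 1.55], [0.28, 2.44], [-1.29, 4.43], [0.15, 1.84], [-2.92, 2.92]. Speed limits (rad/s): [2.57, 2.57, 3.14, 3.14, 3.14, 3.14, 3.14].

### API

Orientations are given as a 3x3 rotation matrix whose columns are the frame's x, y, z axes.
In Python, from cell import robot gives the robot as it stands. Calls block until the motion is done:
- robot.move_to(position, orientation): joint-space move of the TCP to a pose.
- robot.move_l(position, v=0.15, attitude=None): straight line of the TCP; attitude=None keeps the orientation; v is the mean speed in m/s.
- robot.movej(angles): joint-space move.
- robot.set_gripper(opening, strength=None): finger opening in m; strength is the grip in N (None keeps the last); returns when the fingers have stopped.
- robot.pause(seconds).
- robot.solve_ik(position, orientation): joint angles nearest the present ones, or None.
- robot.read_state(): the state.
- robot.capture(name): name is "side" or "top"; returns the picture (420x560x3 uint8, red, green, blue); there is no depth.
- robot.calibration(name): a dict with "K" (3x3 intrinsics, pixels), "rvec" (rotation vector, rad) and "tvec" (3), from world to camera coordinates, as OpenCV has them. Camera axes: x right, y down, z forward; pixel columns grow to the right and rows downward; lengths in m; the calibration is good to about 2 mm. A picture is of the moment at which its call begins. calibration takes no time and is no camera call.
A pose or a line that the arm cannot do raises robot.Unreachable and nothing moves.
- robot.job_done(): hands the job in; it is judged then, once.
Trained networks look in the newest picture that a camera, given by its name, has taken for a name from the list of things; names that differ only in an ending like _2 or _b are one class to them, and where a whole thing is asked for, a point or a joint stands for the part that bears it (a point fixed in the world has none). Each returns a list of dicts, best first, with "score" (0 to 1); they miss things now and then, are a little off and sometimes report something else, mostly with a low value. They report only what shows in the picture. A call takes as long as a camera call.
- robot.look_for(name, camera): "xy" ([column, row] as shares, 0 to 1, of the picture: columns of its width, rows of its height, amid what is visible of it).
The state is a dict: "time": time; "joint_pos": joint angles; "qd": joint speeds; "tau": joint torques, N m; "ee_pos": TCP position; "ee_rot": TCP orientation; "ft_force": force on the tool from outside, world axes, zero at the start; "torque": the same for the moment, N m; "width": finger opening in m; "finger_force": force on a finger pad.
Only numpy, scipy, OpenCV 4.12 (cv2) and the standard library are available. Lean on these libraries where they do the work, as an engineer would, in place of code of your own. Each camera call takes 0.05 s, during which the arm holds its last target. There are 200 camera calls.

## Working session

There is one attempt and no reset: what is moved stays moved. The work goes in short steps, each a Python script; the robot and the scene stay as the last script left them, time stands still between calls to the robot, and variables do not carry over. Pictures are saved under pics/ and viewed, at most 14 in all, crops included, and the job is handed in when it is done.

```bash
ls; mkdir -p pics; cat > h.py <<'E'
import numpy as np, cv2
from cell import robot
def cam(n):
    c=robot.calibration(n); R,_=cv2.Rodrigues(np.array(c["rvec"],float)); return np.array(c["K"]),R,np.array(c["tvec"],float).ravel()
def pix2w(n,uv,z):
    K,R,t=cam(n); d=R.T@np.linalg.solve(K,[uv[0],uv[1],1]); o=-R.T@t
    return o+d*(z-o[2])/d[2]
def proj(n,p):
    K,R,t=cam(n); q=K@(R@np.array(p)+t); return q[:2]/q[2]
def snap(n,f=None):
    im=robot.capture(n)
    if f: cv2.imwrite(f"pics/{f}.png",im[:,:,::-1])
    return im
E
python3 - <<'E'
from h import *
for n in("top","side"):
    snap(n,n+"0"); K,R,t=cam(n); print(n,(-R.T@t).round(3),R[2].round(2),K[0,0])
Z=dict(bud_vase_center=.1,round_dish_center=.07,oval_dish_center=.04,tray_center=.02,cookie_small_round_top=.024,cookie_large_round_top=.024,cookie_oval_top=.024,cookie_oblong_top=.024,cone_pack_center=.022,jar_center=.055)
for k,z in Z.items():
  for n in("top","side"):
    r=robot.look_for(k,n)[:2]
    for d in r:
        uv=np.array(d["xy"])*[560,420]; print(k,n,round(d["score"],2),uv.round(1),pix2w(n,uv,z).round(3))
E
```

```text
pics
top [0.486 0.003 1.385] [ 0.05 -0.   -1.  ] 465.80483453547293
side [ 0.351 -0.841  0.648] [ 0.22  0.82 -0.53] 387.7098770775534
bud_vase_center top 0.67 [414.9 267.5] [ 0.398 -0.369  0.1  ]
bud_vase_center side 0.63 [246.1 342.8] [ 0.401 -0.382  0.1  ]
bud_vase_center side 0.48 [385.4 326. ] [ 0.652 -0.417  0.1  ]
round_dish_center top 0.7 [413.  259.8] [ 0.418 -0.372  0.07 ]
round_dish_center top 0.39 [411.9 267. ] [ 0.398 -0.369  0.07 ]
round_dish_center side 0.87 [252.4 361.1] [ 0.407 -0.399  0.07 ]
oval_dish_center top 0.81 [413.7 257.4] [ 0.423 -0.383  0.04 ]
oval_dish_center top 0.33 [416.8 168.6] [ 0.681 -0.393  0.04 ]
oval_dish_center side 0.62 [254.8 369.1] [ 0.411 -0.394  0.04 ]
tray_center top 0.61 [397.9 253.5] [ 0.433 -0.342  0.02 ]
tray_center side 0.8 [256.  378.4] [ 0.411 -0.399  0.02 ]
tray_center side 0.32 [273.3 241.6] [0.546 0.002 0.02 ]
cookie_small_round_top top 0.77 [323.7 241.3] [ 0.467 -0.125  0.024]
cookie_small_round_top side 0.77 [255.9 275.7] [ 0.469 -0.127  0.024]
cookie_large_round_top top 0.89 [324.8 186.3] [ 0.628 -0.127  0.024]
cookie_large_round_top top 0.44 [233.7 185.6] [0.627 0.14  0.024]
cookie_large_round_top side 0.76 [320.5 261.6] [ 0.638 -0.122  0.024]
cookie_oval_top top 0.82 [235.8 184.3] [0.631 0.134 0.024]
cookie_oval_top side 0.9 [290.9 213.4] [0.632 0.123 0.024]
cookie_oblong_top top 0.77 [247.1 233.9] [0.486 0.099 0.024]
cookie_oblong_top side 0.71 [247.6 226.8] [0.491 0.089 0.024]
cone_pack_center top 0.47 [283.  214.8] [ 0.543 -0.005  0.022]
cone_pack_center side 0.54 [271.2 239.4] [0.542 0.011 0.022]
jar_center top 0.86 [417.4 169.1] [ 0.677 -0.391  0.055]
jar_center side 0.56 [387.5 324.2] [ 0.683 -0.379  0.055]
jar_center side 0.4 [253.6 371.7] [ 0.406 -0.41   0.055]
```

```bash
python3 - <<'E'
import cv2
for n in("top","side"):
    im=cv2.imread(f"pics/{n}0.png")
    if n=="top":
        im=cv2.resize(im[120:320,180:460],None,fx=2.8,fy=2.8,interpolation=cv2.INTER_CUBIC)
        cv2.imwrite("pics/topc.png",im)
E
```

```text
(no output)
```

View pics/topc.png

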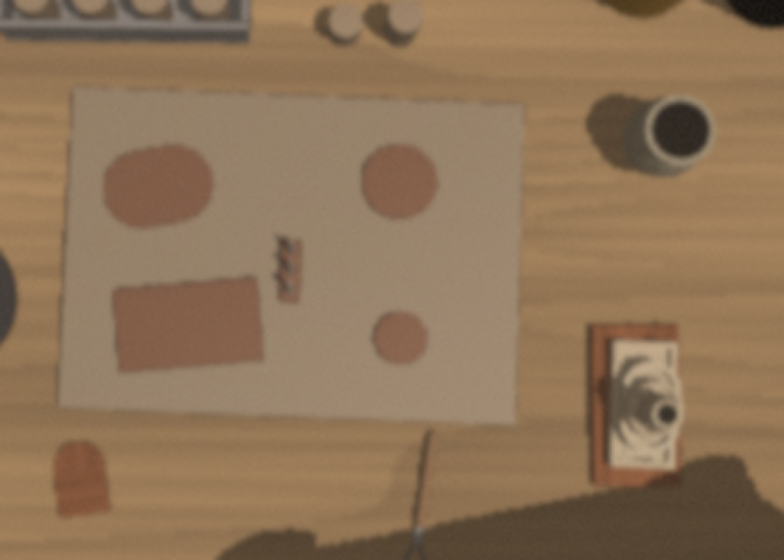

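View pics/side0.png

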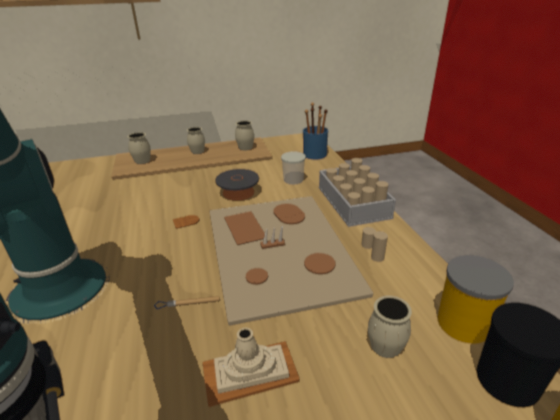

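The top crop shows the shelf with four cookies: oval at about crop (158,186), large round (399,181), oblong (188,324), small round (400,337). The cone pack is at (288,268) and the jar at (679,130). The stack is on a bat at (643,405), long axis along x. The side view agrees. Next I refine the poses by colour segmentation.

```bash
python3 - <<'E'
from h import *
im=cv2.imread("pics/top0.png"); 
hsv=cv2.cvtColor(im,cv2.COLOR_BGR2HSV).astype(int); lab=cv2.cvtColor(im,cv2.COLOR_BGR2LAB).astype(int)
for nm,(u,v) in dict(ck=(324,241),shelf=(290,180),ov=(236,184),tray=(416,245),wood=(440,240),bat=(394,270)).items(): print(nm,lab[v,u])
a=lab[:,:,1]
for nm,(u,v) in dict(small=(324,241),large=(324,185),oval=(236,185),obl=(247,235)).items():
    ck=lab[v-4:v+5,u-4:u+5].mean((0,1)); sh=lab[176:186,280:295].mean((0,1))
    w=np.clip(((lab-sh)@(ck-sh))/((ck-sh)@(ck-sh)),0,1)
    m=(w>.5).astype(np.uint8); _,L=cv2.connectedComponents(m); M=(L==L[v,u]).astype(np.uint8)
    c=cv2.findContours(M,0,cv2.CHAIN_APPROX_NONE)[0][0][:,0].astype(float)
    P=np.array([pix2w("top",x,.024)[:2] for x in np.argwhere(M)[:,::-1]]);
    ev,V=np.linalg.eigh(np.cov(P.T)); d=V[:,1]
    r=cv2.minAreaRect(np.array([pix2w("top",x,.024)[:2]*1000 for x in c],np.float32))
    print(nm,P.mean(0).round(4),"ang",np.degrees(np.arctan2(d[1],d[0])).round(1),np.sqrt(ev).round(4),r)
big=cv2.resize(im[220:310,380:440],None,fx=6.5,fy=6.5,interpolation=cv2.INTER_CUBIC); cv2.imwrite("pics/stack.png",big)
s=cv2.imread("pics/side0.png"); cv2.imwrite("pics/stacks.png",cv2.resize(s[320:405,195:305],None,fx=6.5,fy=6.5,interpolation=cv2.INTER_CUBIC))
E
```

```text
ck [117 139 147]
shelf [141 133 143]
ov [109 140 146]
tray [177 132 147]
wood [136 136 152]
bat [ 98 142 150]
small [ 0.4702 -0.1198] ang 53.0 [0.0137 0.0147] ((470.448486328125, -121.16606140136719), (52.4032096862793, 55.49543762207031), 0.5467551350593567)
large [ 0.6338 -0.1181] ang 83.1 [0.0201 0.0204] ((634.533203125, -118.88959503173828), (76.73028564453125, 76.42455291748047), 0.38003304600715637)
oval [0.6262 0.1341] ang 99.6 [0.0222 0.0298] ((626.0487670898438, 133.64573669433594), (84.3076171875, 115.06156158447266), 10.127680778503418)Traceback (most recent call last):
  File "<stdin>", line 11, in <module>
  File "h.py", line 6, in pix2w
    K,R,t=cam(n); d=R.T@np.linalg.solve(K,[uv[0],uv[1],1]); o=-R.T@t
          ~~~^^^
  File "h.py", line 4, in cam
    c=robot.calibration(n); R,_=cv2.Rodrigues(np.array(c["rvec"],float)); return np.array(c["K"]),R,np.array(c["tvec"],float).ravel()
ValueError: time passes only in moves, steps and waits
```

Too many calibration calls, so I'll cache it.

```bash
sed -i 's/^def cam/import functools\n@functools.lru_cache(None)\ndef cam/' h.py; python3 - <<'E'
from h import *
im=cv2.imread("pics/top0.png"); lab=cv2.cvtColor(im,cv2.COLOR_BGR2LAB).astype(int)
for nm,(u,v) in dict(obl=(247,235)).items():
    ck=lab[v-4:v+5,u-4:u+5].mean((0,1)); sh=lab[176:186,280:295].mean((0,1))
    w=np.clip(((lab-sh)@(ck-sh))/((ck-sh)@(ck-sh)),0,1)
    m=(w>.5).astype(np.uint8); m[:,276:]=0; m[:215]=0;m[258:]=0;m[:,:212]=0; _,L=cv2.connectedComponents(m); M=(L==L[v,u])
    P=np.array([pix2w("top",x,.024)[:2] for x in np.argwhere(M)[:,::-1]]); ev,V=np.linalg.eigh(np.cov(P.T)); d=V[:,1]
    print(nm,P.mean(0).round(4),np.degrees(np.arctan2(d[1],d[0])).round(1),np.sqrt(ev).round(4), cv2.minAreaRect((P*1000).astype(np.float32)))
# tray bright region
b=((lab[:,:,0]>152)).astype(np.uint8); b[:232]=0;b[300:]=0;b[:,:388]=0;b[:,428:]=0
pts=np.argwhere(b)[:,::-1]; P=np.array([pix2w("top",x,.028)[:2]*1000 for x in pts],np.float32); print(len(pts),cv2.minAreaRect(P))
def mark(n,img,ps,off,f):
    for p in ps:
        q=(proj(n,p)-off+.5)*f; cv2.circle(img,tuple(int(i) for i in q),2,(0,0,255),-1)
big=cv2.resize(im[220:310,380:440],None,fx=6.5,fy=6.5,interpolation=cv2.INTER_CUBIC)
s=cv2.imread("pics/side0.png"); sb=cv2.resize(s[320:405,195:305],None,fx=6.5,fy=6.5,interpolation=cv2.INTER_CUBIC)
c=np.array([.405,-.37]); 
ps=[(c[0]+.065*i,c[1]+.033*j,.028) for i in(-1,1) for j in(-1,1)]+[(c[0]+.0145*np.cos(t),c[1]+.0145*np.sin(t),.114) for t in np.arange(0,6.28,.5)]+[(c[0]+.029*np.cos(t),c[1]+.029*np.sin(t),.064) for t in np.arange(0,6.28,.4)]
mark("top",big,ps,np.array([380,220]),6.5); mark("side",sb,ps,np.array([195,320]),6.5)
cv2.imwrite("pics/stack.png",big); cv2.imwrite("pics/stacks.png",sb)
E
```

```text
obl [0.4823 0.1007] 95.7 [0.0258 0.0442] ((482.32720947265625, 100.49628448486328), (89.98180389404297, 153.30056762695312), 5.334408283233643)
545 ((402.8616943359375, -378.9838562011719), (69.17183685302734, 128.21287536621094), 88.08106994628906)
```

View pics/stack.png

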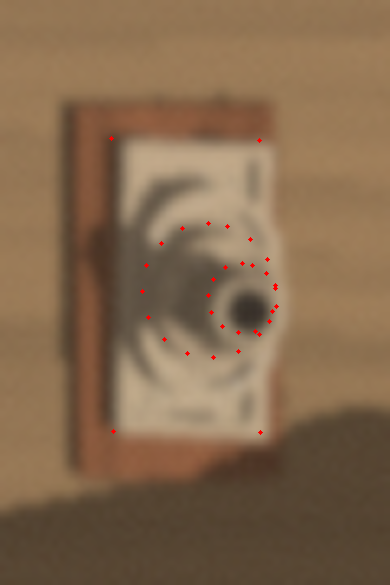

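View pics/stacks.png

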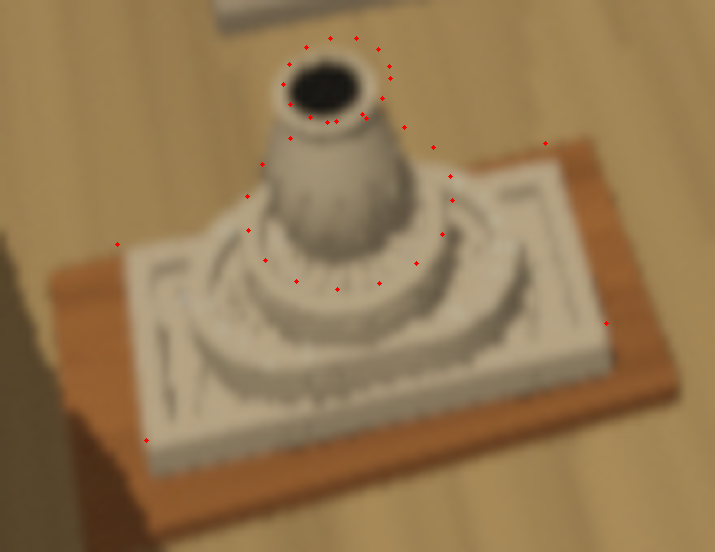

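The top view shows tray corners at crop px (122,140), (271,145), (118,435), (266,440) and the lip at (248,308). The side view shows tray corners (127,252), (556,165), (610,350), (148,445) and the lip at (325,91). My initial guess is about 1 cm off, so I convert these points.

```bash
python3 - <<'E'
from h import *
f=lambda n,p,o,z: pix2w(n,np.array(p)/6.5-.5+o,z)[:2]
for n,o,cs,l in(("top",[380,220],[(122,140),(271,145),(266,440),(118,435)],(248,308)),("side",[195,320],[(127,252),(556,165),(610,350),(148,445)],(325,91))):
    P=np.array([f(n,c,o,.028) for c in cs]); print(n,P.round(4).tolist(),"ctr",P.mean(0).round(4),"lip",f(n,l,o,.114).round(4))
    e=(P[2]-P[1]) if n=="top" else P[1]-P[0]; g=(P[3]-P[0]) if n=="top" else P[2]-P[3]
    print(np.degrees(np.arctan2(e[1],e[0])),np.degrees(np.arctan2(g[1],g[0])))
# cookies in side image
s=cv2.imread("pics/side0.png"); lab=cv2.cvtColor(s,cv2.COLOR_BGR2LAB).astype(int)
for nm,c in dict(small=(.470,-.120),large=(.6345,-.1185),oval=(.626,.134),obl=(.4823,.1007)).items():
    u,v=proj("side",(*c,.024)).round().astype(int)
    ck=lab[v-2:v+3,u-2:u+3].mean((0,1)); sh=lab[285:292,275:285].mean((0,1))
    m=(((lab-sh)@(ck-sh))/((ck-sh)@(ck-sh))>.5).astype(np.uint8); m[:200]=0;_,L=cv2.connectedComponents(m); M=L==L[v,u]
    P=np.array([pix2w("side",x,.024)[:2] for x in np.argwhere(M)[:,::-1]]); ev,V=np.linalg.eigh(np.cov(P.T)); d=V[:,1]
    print(nm,P.mean(0).round(4),np.degrees(np.arctan2(d[1],d[0])).round(1),np.sqrt(ev).round(4))
st=robot.read_state(); print(st["time"],st["ee_rot"])
E
```

```text
top [[0.4696, -0.3415], [0.468, -0.4083], [0.3368, -0.4052], [0.3384, -0.3392]] ctr [ 0.4032 -0.3736] lip [ 0.401  -0.3722]
178.65474448263384 179.003305254707
side [[0.3423, -0.3402], [0.4708, -0.3458], [0.4687, -0.4115], [0.3401, -0.4043]] ctr [ 0.4055 -0.3755] lip [ 0.401  -0.3732]
-2.4646031338346144 -3.208949971474191
small [ 0.4705 -0.1284] 80.4 [0.0141 0.0158]
large [ 0.6328 -0.1274] 66.3 [0.0203 0.0221]
oval [0.6252 0.1224] 95.1 [0.0227 0.032 ]
obl [0.4815 0.0875] 93.6 [0.0253 0.0454]
1.1 [[ 9.58042362e-01  2.86626642e-01 -1.97241659e-05]
 [ 2.86626640e-01 -9.58042360e-01 -6.89971305e-05]
 [-3.86730022e-05  6.04487024e-05 -9.99999997e-01]]
```

```bash
cat >> h.py <<'E'
def down(deg):
    a=np.radians(deg); c,s=np.cos(a),np.sin(a); return np.array([[c,s,0],[s,-c,0],[0,0,-1.]])
def stat(m=""):
    s=robot.read_state(); print(m,"t",round(s["time"],1),"ee",s["ee_pos"].round(4) if hasattr(s["ee_pos"],"round") else s["ee_pos"],"w",round(s["width"],4),"ff",np.round(s["finger_force"],1),"ft",np.round(s["ft_force"],1)); return s
def pick(xy,deg,z,grip,hi=.22):
    robot.move_to([*xy,hi],down(deg)); robot.move_l([*xy,z+.03],v=.15); robot.move_l([*xy,z],v=.05); stat("at")
    robot.set_gripper(0.0,grip); stat("closed")
    robot.move_l([*xy,z+.03],v=.05); robot.move_l([*xy,hi],v=.15); stat("up")
def place(xy,deg,z,hi=.22,opening=.09):
    robot.move_l([*xy,hi],v=.18,attitude=down(deg)); robot.move_l([*xy,z+.02],v=.12); robot.move_l([*xy,z+.001],v=.03); stat("placed")
    robot.set_gripper(opening); robot.move_l([*xy,z+.04],v=.06); robot.move_l([*xy,hi],v=.2); stat("off")
CK=dict(small=(.470,-.1225,0),large=(.634,-.1205,0),oval=(.626,.131,99),obl=(.482,.097,95))
E
python3 - <<'E'
from h import *
print([robot.solve_ik([*CK[k][:2],.05],down(CK[k][2]+d)) is not None for k in CK for d in(0,180)])
robot.set_gripper(.07); pick((.4015,-.3728),-2,.058+.029,10)
C={}
for n,o,f in(("top",[205,150],[400,290,5]),("side",[220,195],[340,280,6])):
    im=cv2.imread(f"pics/{n}0.png"); w,h,_=f
    w,h=(150,110) if n=="top" else (125,90)
    k=5; b=cv2.resize(im[o[1]:o[1]+h,o[0]:o[0]+w],None,fx=k,fy=k,interpolation=cv2.INTER_CUBIC)
    for nm,(x,y,a) in CK.items():
        t=np.linspace(0,2*np.pi,400,endpoint=False)
        if nm in("small","large"): q=(.028 if nm=="small" else .04)*np.c_[np.cos(t),np.sin(t)]
        elif nm=="oval": q=.041*np.c_[np.cos(t),np.sin(t)]; q[:,0]+=np.sign(q[:,0])*.017
        else: q=np.array([(i,j) for i in(-.076,.076) for j in np.linspace(-.044,.044,100)]+[(j,i) for i in(-.044,.044) for j in np.linspace(-.076,.076,150)])
        A=np.radians(a); q=q@np.array([[np.cos(A),np.sin(A)],[-np.sin(A),np.cos(A)]])+[x,y]
        for p in q[::3]: cv2.circle(b,tuple(((proj(n,(*p,.024))-o+.5)*k).astype(int).tolist()),0,(0,255,0),-1)
    cv2.imwrite(f"pics/ov_{n}.png",b)
snap("side","vase_up")
E
```

```text
[True, True, True, True, True, True, True, True]
at t 4.4 ee [ 0.4016 -0.3729  0.0869] w 0.0701 ff 0.0 ft [-0.3  0.6 -0.1]
closed t 5.0 ee [ 0.4016 -0.3728  0.0871] w 0.0369 ff 10.0 ft [-0.   0.3  1.2]
up t 6.6 ee [ 0.401  -0.3724  0.2191] w 0.037 ff 10.0 ft [ 0.2 -0.3 -0.7]
```

View pics/ov_top.png

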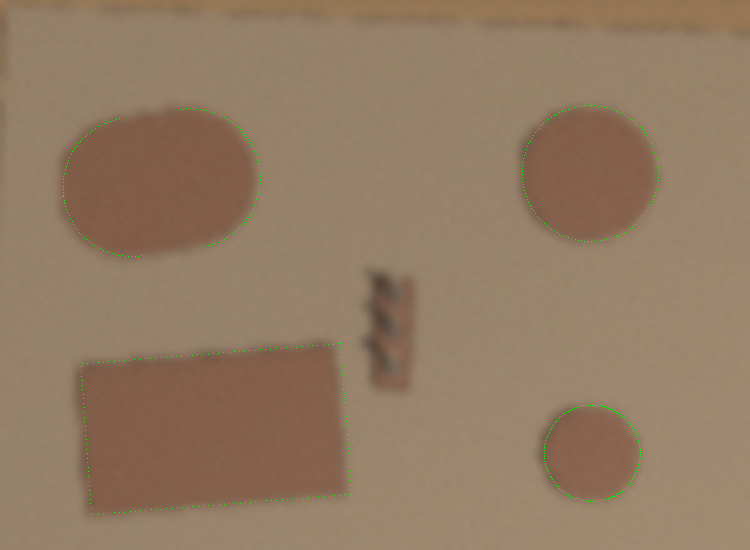

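View pics/ov_side.png

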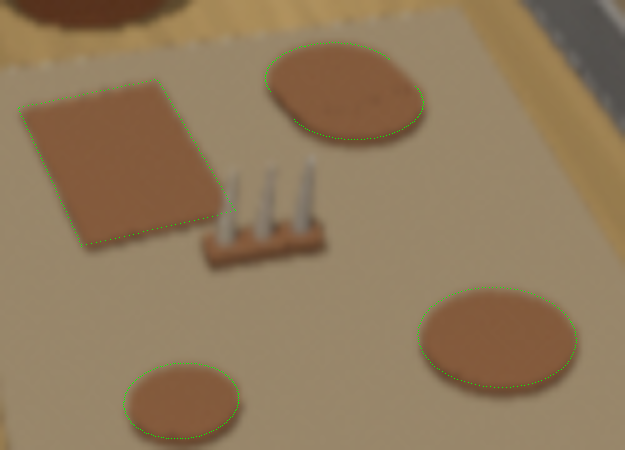

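View pics/vase_up.png

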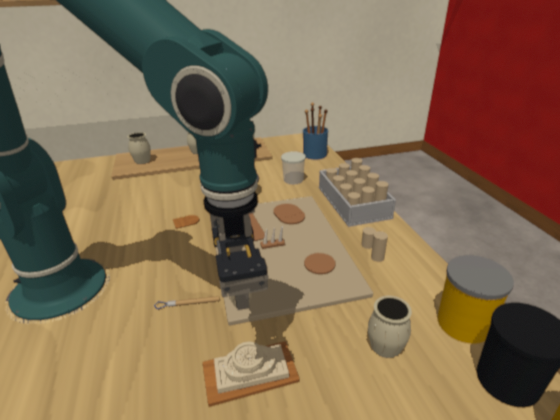

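The outlines match in both cameras to about 1 mm. The vase (hidden behind the gripper) is held and the stack beneath is intact. I'll place it with a guarded descent.

```bash
cat >> h.py <<'E'
def place(xy,deg,z,hi=.22,opening=.09):
    robot.move_l([*xy,hi],v=.18,attitude=down(deg)); robot.move_l([*xy,z+.02],v=.12); robot.move_l([*xy,z+.004],v=.03); robot.pause(.2)
    f0=robot.read_state()["ft_force"][2]; dz=.004
    while dz>-.003:
        dz-=.001; robot.move_l([*xy,z+dz],v=.01); f=robot.read_state()["ft_force"][2]
        if abs(f-f0)>1.5: break
    stat(f"contact dz={dz:.3f} f0={f0:.1f}")
    robot.set_gripper(opening); robot.move_l([*xy,z+.04],v=.06); robot.move_l([*xy,hi],v=.2); stat("off")
E
python3 - <<'E'
from h import *
place(CK["small"][:2],-2,.024+.029,opening=.07)
robot.move_to([.45,.15,.30],down(-2))
snap("top","t2"); im=snap("side","s2")
a=cv2.imread("pics/t2.png"); b=cv2.imread("pics/s2.png")
k=6
A=cv2.resize(a[220:305,290:430],None,fx=4,fy=4,interpolation=cv2.INTER_CUBIC)
B=cv2.resize(b[240:405,195:305],None,fx=3,fy=3,interpolation=cv2.INTER_CUBIC)
c=np.zeros((495,560+230,3),np.uint8); c[:340,:560]=A; c[:,560:]=cv2.resize(B,(230,495*230//330)) if 0 else 0
cv2.imwrite("pics/c2.png",A); cv2.imwrite("pics/d2.png",cv2.resize(b[325:405,195:305],None,fx=6.5,fy=6.5,interpolation=cv2.INTER_CUBIC))
E
```

```text
contact dz=-0.001 f0=-0.5 t 11.8 ee [ 0.4703 -0.1225  0.0527] w 0.0371 ff 10.0 ft [-1.1  0.2  9. ]
off t 14.0 ee [ 0.4692 -0.1224  0.2189] w 0.0701 ff 0.0 ft [ 0.8  0.5 -0.6]
```

View pics/c2.png

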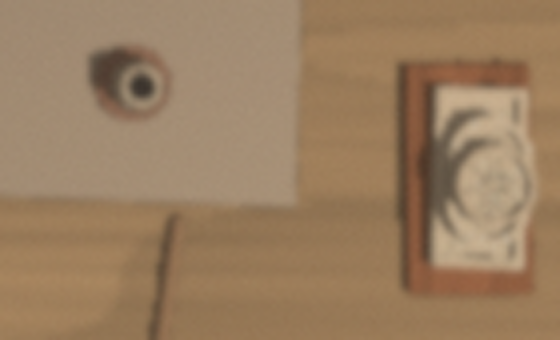

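View pics/d2.png

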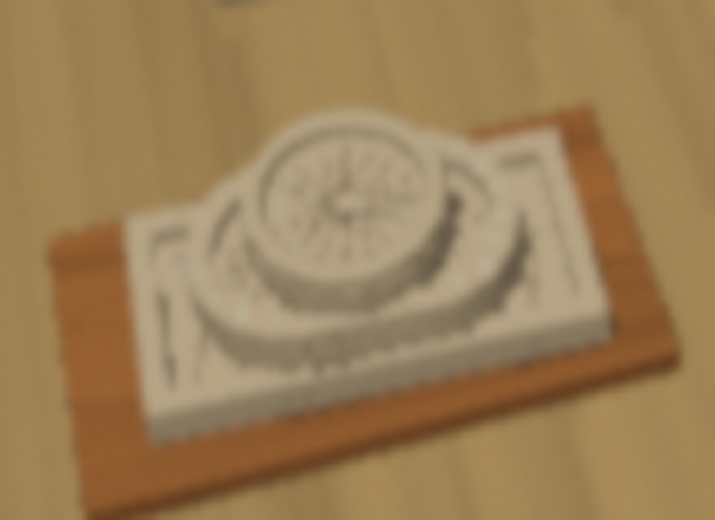

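The vase stands on its cookie. The round dish top ellipse is centred at about (347,196) in the side crop and (490,181) in the top crop. The oval spans about 188–530 in the side crop.

```bash
python3 - <<'E'
from h import *
a=pix2w("side",np.array([347,195])/6.5-.5+[195,325],.064)[:2]; b=pix2w("top",np.array([490,181])/4-.5+[290,220],.064)[:2]
print(a.round(4),b.round(4)); xy=(a+b)/2; xy=np.clip(xy,[.399,-.378],[.407,-.370]); print(xy)
robot.set_gripper(.09); pick(xy,-2,.040+.027,20)
place(CK["large"][:2],-2,.024+.027)
robot.move_to([.45,.15,.30],down(-2)); snap("top","t3"); b=snap("side","s3")
k=cv2.resize(b[230:405,195:375],None,fx=4.3,fy=3.4,interpolation=cv2.INTER_CUBIC); k=cv2.resize(b[235:400,195:375],None,fx=3.6,fy=3.6,interpolation=cv2.INTER_CUBIC)[:,:,::-1]
cv2.imwrite("pics/d3.png",k)
E
```

```text
[ 0.4026 -0.3786] [ 0.4035 -0.371 ]
[ 0.40305281 -0.37477118]
at t 19.4 ee [ 0.4031 -0.3748  0.0669] w 0.0898 ff 0.0 ft [-0.3 -0.9  0. ]
closed t 19.9 ee [ 0.4031 -0.3749  0.0672] w 0.0576 ff 20.0 ft [-0.   0.2  1.3]
up t 21.7 ee [ 0.4025 -0.3743  0.219 ] w 0.0575 ff 20.0 ft [-0.1  0.3 -1.4]
contact dz=0.000 f0=-1.0 t 27.0 ee [ 0.6342 -0.1205  0.0512] w 0.0573 ff 20.0 ft [-0.  -0.1  1.2]
off t 29.2 ee [ 0.6331 -0.1204  0.2186] w 0.0902 ff 0.0 ft [-0.   0.4 -0.5]
```

View pics/d3.png

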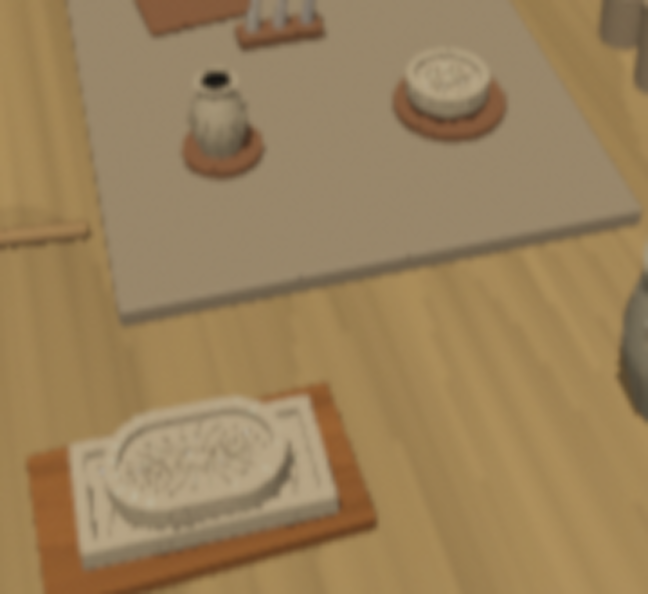

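Vase and round dish stand centred. The oval's top face spans about (104–292, 398–512) in this crop, centre (198,455), parallel to the tray.

```bash
cat >> h.py <<'E'
def place2(xy,deg,z):
    try: place(xy,deg-180,z)
    except robot.Unreachable as e: print("alt",e); place(xy,deg,z)
E
python3 - <<'E'
from h import *
a=pix2w("side",np.array([198,455])/3.6-.5+[195,235],.046)[:2]; print(a.round(4))
xy=np.array([a[0],-.3745])
pick(xy,-2,.022+.027,25)
place2(CK["oval"][:2],99,.024+.027)
robot.move_to([.40,-.15,.33],down(-2)); robot.pause(.1);b=snap("side","s4"); snap("top","t4")
x=cv2.resize(b[195:405,195:375],None,fx=2.8,fy=2.8,interpolation=cv2.INTER_CUBIC)[:,:,::-1]
cv2.imwrite("pics/d4.png",x)
E
```

```text
[ 0.4043 -0.379 ]
at t 34.4 ee [ 0.4043 -0.3746  0.0489] w 0.0901 ff 0.0 ft [ 0.   0.1 -0.3]
closed t 34.9 ee [ 0.4044 -0.3747  0.0492] w 0.0597 ff 25.0 ft [-0.1 -0.1  1.1]
up t 36.8 ee [ 0.4038 -0.374   0.2191] w 0.0597 ff 25.0 ft [-0.5 -0.5 -2.5]
contact dz=0.000 f0=-1.6 t 43.3 ee [0.6262 0.131  0.0512] w 0.0597 ff 25.0 ft [-0.5 -0.4  0.9]
off t 45.5 ee [0.6251 0.1312 0.2188] w 0.09 ff 0.0 ft [-0.9  0.2 -0.7]
```

View pics/d4.png

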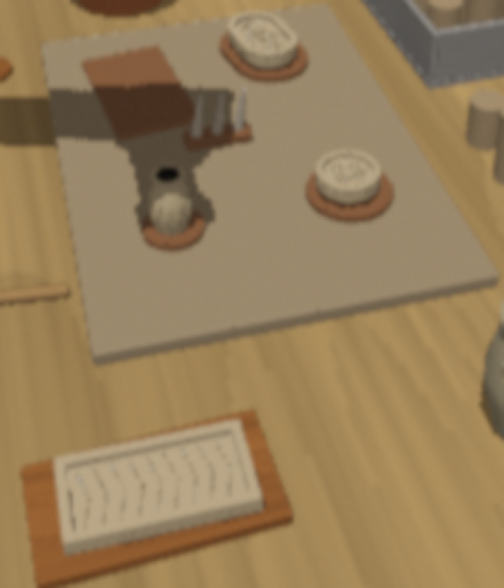

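The oval dish is on its cookie and the tray is unchanged on the bat. Now the tray.

```bash
python3 - <<'E'
from h import *
pick((.4045,-.3745),-2,.012+.0215,30)
place2(CK["obl"][:2],95,.024+.0215)
robot.move_to([.35,-.45,.33],down(-2)); robot.pause(.2);b=snap("side","s5"); t=snap("top","t5")
cv2.imwrite("pics/d5.png",cv2.resize(b[195:305,200:365],None,fx=4.8,fy=4.8,interpolation=cv2.INTER_CUBIC)[:,:,::-1])
cv2.imwrite("pics/e5.png",cv2.resize(t[145:265,200:360],None,fx=4.8,fy=4.8,interpolation=cv2.INTER_CUBIC)[:,:,::-1])
E
```

```text
at t 50.0 ee [ 0.4044 -0.3747  0.0334] w 0.09 ff 0.0 ft [0.2 0.2 0. ]
closed t 50.5 ee [ 0.4046 -0.3744  0.0337] w 0.0656 ff 30.0 ft [-0.7  0.6  2.6]
up t 52.5 ee [ 0.4041 -0.374   0.2192] w 0.0656 ff 30.0 ft [-0.1 -0.4 -2.6]
contact dz=0.000 f0=-3.2 t 58.6 ee [0.4822 0.097  0.0457] w 0.0658 ff 30.0 ft [-1.6  0.8  0.8]
off t 60.8 ee [0.4813 0.0973 0.219 ] w 0.0899 ff 0.0 ft [-0.1  0.2 -0.3]
```

View pics/d5.png

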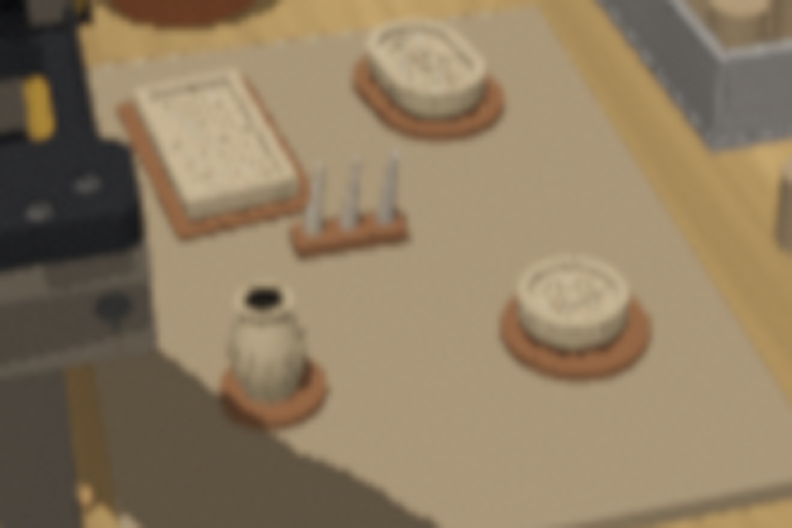

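View pics/e5.png

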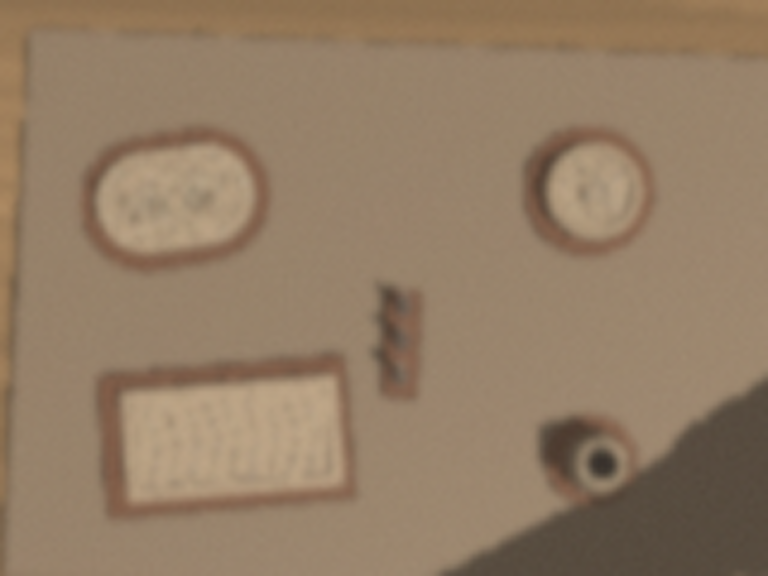

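All four pieces stand upright with the cookie showing all round them: tray at about (230,440), oval at (178,198), round dish at (592,192) and vase at (600,462). The cone pack is unmoved at (400,342).

```bash
python3 -c "
from cell import robot
print(robot.job_done())"
```

```text
the job is handed in; nothing more can be done
None
```

The stack is apart and handed in at about 62 s of robot time: each piece stands upright on its own cookie with the cookie showing all round, though the tray is 2–3 mm off centre; the cone pack stands where it was, and the arm never went near the jar.

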